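# Slide the specimen carrier under the scanner bridge

## Robot

A 7-joint arm with a two-finger parallel gripper is mounted at the origin on the work surface. World frame = base frame: x ahead of the robot, y to its left, z up, the work surface at z = 0. Lengths are in mm, angles in rad, forces in N, time in s.
With the tool pointing down it reaches from about 400 to 875 mm from the base axis. Payload 4.4 kg.
Tool frame: the origin (TCP) lies on the centre line of the jaws, within the pads' length; the fingertips stand 25 mm ahead of it and the grasp point (between the pads) lies 6 mm ahead of it (ctrl.finger_overhang is the distance from the TCP to the fingertips, in mm); z points along the fingers, y is the line along which they close (so a half turn about z gives the same grasp; the last joint's range is limited). The gripper opens to 85 mm and grips with 20 to 120 N. Pads are 22 mm wide; open, the fingers measure 114 mm over their backs; the gripper's body (76 mm by 85 mm) begins 54 mm behind the grasp point. The pads swing forward as they close: fully open they stand 13 mm farther back than shut.
Start: joints at [1.193, 0.628, 0.038, 1.517, -0.027, 0.996, -0.02], TCP at [199.429, -618.664, 256.313] pointing down, gripper open.
Joint ranges: [-3.06, 3.06], [-0.37, 2.12], [-1.25, 1.32], [0.18, 2.47], [-1.1, 4.24], [0.23, 1.98], [-2.94, 2.94]. Speed limits (rad/s): [2.57, 2.57, 3.14, 3.14, 3.14, 3.14, 3.14].

## Interface

Orientations are given as [roll, pitch, yaw] about the fixed x, y, z axes, in that order (R = Rz(yaw) Ry(pitch) Rx(roll)).
In Python, from cell import ctrl gives the robot as it stands. The module is installed in compiled form; this text tells all that it offers.
- The arm moves only by the tool play_rows, never from a script. Its argument "targets" is a list of rows, each a list of 5 numbers: the closure, from 0 (fully open) to 1 (shut), then the shift along the tool's x, y, z in cm, then the turn about the tool's z in degrees. In form: [[gripper, dx, dy, dz, spin], ...]. A call has 1 to 10 rows; each row is the pose to reach, as a shift and turn from the pose commanded when the call began, along the tool's axes at that moment; what a row does not reach only later rows make up. A row lasts 1/10 s, in which the tool goes at most 50 mm and 8.59 degrees, less where a joint would pass 70% of its speed; a pose out of reach is approached as far as the arm can. A call with a gripper value outside its range is refused whole. The fingers move at their own pace and stop on an object; the grip force is fixed at half the most. Time passes only in rows, so rows that repeat a pose let the fingers close. It gives the time, the measured TCP pose, the force, the opening and the grip force at its end, in the units of the state.
- ctrl.read_state(): the state, without advancing time (a new reading comes with each control period).
- ctrl.get_image(name): name is "scene" or "top" or "wrist"; returns (picture, depth): 480x640x3 uint8, red, green, blue; 480x640 float32, mm along the optical axis (not along the pixel's ray), 0 where there is no reading.
- ctrl.calibration(name): a dict with "vfov" (degrees; the focal length in pixels is half the picture's height over the tangent of half this angle, whatever the lens; pixels are square), "cx", "cy" (the principal point, pixels), "extrinsics" (4x4, takes a point from camera to world coordinates); the wrist camera has in their place "mount" (4x4, takes a point from camera to tool coordinates, whose origin is the TCP and whose axes are the flange's). Camera axes: x right, y down, z forward; pixel columns grow to the right and rows downward; lengths in mm; the calibration is good to about 2 mm. A picture is of the moment at which its call begins: read the wrist's pose just before it. calibration takes no time and is no camera call.
- ctrl.finish_job(): hands the job in; it is judged then, once.
Trained networks look in the newest picture that a camera, given by its name, has taken for a name from the list of things; names that differ only in an ending like _2 or _b are one class to them, and where a whole thing is asked for, a point or a joint stands for the part that bears it (a point fixed in the world has none). Each returns a list of dicts, best first, with "confidence" (0 to 1); they miss things now and then, are a little off and sometimes report something else, mostly with a low value. They report only what shows in the picture. A call takes as long as a camera call. They do not tell look-alikes from the thing itself.
- ctrl.search_frame(camera, name): "bbox" ([left, top, right, bottom] in pixels, round what is visible of it).
- ctrl.trace(camera, name): "pixels" (480x640 bool, what is visible of it) and "bbox" ([left, top, right, bottom] in pixels, round what is visible of it).
The state is a dict: "clock": time; "qpos": joint angles; "qd": joint speeds; "tau": joint torques, N m; "eef_pos": TCP position; "tool_rot": TCP orientation; "force": force on the tool from outside, world axes, zero at the start; "torque": the same for the moment, N m; "width": finger opening in mm; "gripper_force": force on a finger pad.
Only numpy, scipy, OpenCV 4.12 (cv2) and the standard library are available. Lean on these libraries where they do the work, as an engineer would, in place of code of your own. Each camera call takes 0.05 s, during which the arm holds its last target. There are 200 camera calls.

## Task

Load the slide scanner: push the flat metal slide carrier by its tail edge, nose first, between the guide rails and under the scanner's low bridge until its nose is fully home against the end stop. Only push it along the bench with the fingertips: it stays flat, is never lifted, and its clamp knob is not touched. Do not press on the scanner, leave everything else where it stands, and finish with the hand clear.

Things in the scene. Friction and masses are not known exactly. Their poses are not given: they have to be found in the camera images.
- carrier: Loose flat aluminium plate on the bench, 130 (x) by 90 (y) by 12 mm thick, about 0.3 kg, four glass slides inlaid in its top (at most 1 mm proud), a black knob near its tail. Origin: centre of its underside. +x points to its nose (goes in first), z up. Starts before the scanner's mouth, nose roughly towards it, a little aside and skewed. Slides with a few newtons.
- tail (a point): Middle of the carrier's straight tail edge, 65 mm behind the carrier's origin, 6 mm above the bench; axes as the carrier's. There is free bench behind it for the fingers.
- knob: Black slide-clamp knob on the carrier's centre line, 37 mm behind the carrier's origin (28 mm ahead of the tail edge): 18 mm across, its top 42 mm above the bench. Origin: on its axis, on the carrier's top face. Not to be touched; too tall for the bridge, it stays before it when the carrier is home.
- scanner: White slide scanner fixed to the bench. Origin: on the bench under the middle of its bridge; +x is the way the carrier goes in, y across the rails, z up. The bridge: a white beam, x -25 to 25 mm, 152 mm across, 17 mm headroom over the bare bench, top 55 mm high. Behind the stop its case: x 63 to 128 mm, 152 mm wide, 85 mm high. No base plate: the carrier slides on the bench.
- mouth (a point): Middle of the mouth, 61 mm before the scanner's origin; axes as the scanner's. Two dark steel rails 10 mm high run from x -35 to 50 mm (scanner's frame), 96 mm apart inside (3 mm free each side of the carrier); before that, from x -35 to -61 mm, they flare out to about 116 mm apart, outer corners at y +-66 mm.
- stop (a point): Middle of the face of the end stop (12 mm high), 45 mm beyond the scanner's origin; axes as the scanner's. A carrier that is home touches it with its nose: its origin is then at x -20 mm, y 0 in the scanner's frame, and its tail edge sticks out of the mouth, at x -85 mm.
- jar: Amber glass jar with lid, 48 mm across, 65 mm high, beside the scanner. Origin: centre of underside. Leave alone.
- slide_box: Blue plastic slide box, 100 by 80 by 32 mm high, beside the carrier's way. Origin: centre of underside. Leave alone.
- dish: Closed clear petri dish, 88 mm across, 14 mm high, beside the carrier's way. Origin: centre of underside. Leave alone.
- beaker: Empty glass beaker, 64 mm across, 85 mm high, beside the scanner. Origin: centre of underside. Leave alone.
- wash_bottle: White plastic bottle with red cap, 60 mm across, 150 mm high, beyond the scanner on the robot's right. Origin: centre of underside. Leave alone.
Not all that is in view belongs to the job. Leave any orange look-alike of the carrier alone.

How it is judged:
By the outcome, as a careful person would: the job done as asked, in the order asked, and still so for the second after the job is handed in, with the robot touching nothing.
It also fails if it takes over 51 s, if anything falls off the work surface, if the arm or the gripper's body presses on something with over 40 N, if the wrist force passes 120 N, or if a joint passes its speed limit or range.

## Working session

There is one attempt and no reset: what is moved stays moved. The work goes in short steps, Python scripts to look and compute and a tool call to move; the robot and the scene stay as the last step left them, time stands still between calls to the robot, and variables do not carry over. Pictures are saved under pics/ and viewed, at most 10 in all, crops included, and the job is handed in when it is done.

Besides the shell and the picture viewer there is one more tool, called after ">>>" as name([rows], argument=value, ...), one row to a line, values as JSON. play_rows: Moves the arm, as the interface text tells. Its arguments: {"type":"object","properties":{"targets":{"type":"array"}},"required":["targets"]}

```bash
mkdir -p pics
cat > h.py <<'E'
import numpy as np, cv2
from cell import ctrl
from scipy.spatial.transform import Rotation as R
def K(cam):
    c=ctrl.calibration(cam); f=240/np.tan(np.radians(c['vfov'])/2); return c,f
def cloud(cam,depth,T):
    c,f=K(cam); v,u=np.mgrid[:480,:640]
    P=np.stack([(u-c['cx'])/f*depth,(v-c['cy'])/f*depth,depth],-1)
    return P@T[:3,:3].T+T[:3,3]
def Tcam(cam,s=None):
    c=ctrl.calibration(cam)
    if cam!='wrist': return np.array(c['extrinsics'])
    T=np.eye(4);T[:3,:3]=R.from_euler('xyz',s['tool_rot']).as_matrix();T[:3,3]=s['eef_pos']
    return T@np.array(c['mount'])
def save(n,img): cv2.imwrite('pics/'+n+'.png',img[...,::-1])
E
python3 - <<'E'
from h import *
s=ctrl.read_state();print({k:np.round(v,3) for k,v in s.items()})
for cam in ['top','scene']:
    im,d=ctrl.get_image(cam);save(cam,im)
    W=cloud(cam,d,Tcam(cam)); np.save(cam+'.npy',W); print(cam, Tcam(cam).round(2).tolist(), (d>0).mean())
    for n in ['carrier','scanner','knob','slide_box','dish']:
        for r in ctrl.trace(cam,n)[:3]:
            p=W[r['pixels']&(d>0)]
            print(n,round(r['confidence'],2),np.round(r['bbox']),p.mean(0).round() if len(p) else None, np.percentile(p,[2,98],axis=0).round().tolist() if len(p) else '')
E
```

```text
{'clock': np.float64(0.0), 'qpos': array([ 1.193,  0.629,  0.038,  1.518, -0.027,  0.996, -0.02 ]), 'qd': array([-0.002,  0.001,  0.   ,  0.001, -0.   ,  0.   ,  0.   ]), 'tau': array([ 1.0000e-03, -5.6340e+01,  1.2270e+00, -1.9345e+01,  1.1000e-02,
        1.1000e-02,  0.0000e+00]), 'eef_pos': array([ 199.25 , -618.085,  255.399]), 'tool_rot': array([-3.14 ,  0.   ,  0.312]), 'force': array([-0.7  , -0.092, -0.145]), 'torque': array([ 0.007, -0.023, -0.028]), 'gripper_force': np.float64(0.0), 'width': np.float64(85.351)}
top [[-0.04, -0.98, 0.21, 333.63], [-1.0, 0.04, -0.01, -24.3], [0.0, -0.21, -0.98, 1202.25], [0.0, 0.0, 0.0, 1.0]] 0.996123046875
carrier 0.96 [144. 272. 201. 315.] [457. 341.  12.] [[408.0, 279.0, 6.0], [506.0, 405.0, 38.0]]
carrier 0.92 [222. 235. 277. 277.] [543. 140.  12.] [[494.0, 78.0, 7.0], [591.0, 203.0, 39.0]]
carrier 0.71 [114. 210. 169. 254.] [631. 436.  12.] [[578.0, 371.0, 6.0], [684.0, 501.0, 38.0]]
scanner 0.6 [318. 219. 396. 281.] [ 540. -150.   61.] [[468.0, -224.0, -0.0], [616.0, -66.0, 89.0]]
knob 0.55 [233. 249. 236. 256.] [551. 176.  41.] [[545.
[... 524 characters left out ...]
80.0, 1.0], [513.0, 409.0, 40.0]]
carrier 0.6 [343. 259. 410. 312.] [551. 146.  13.] [[498.0, 78.0, 2.0], [598.0, 208.0, 41.0]]
carrier 0.57 [428. 360. 502. 440.] [639. 441.  13.] [[581.0, 374.0, 4.0], [693.0, 504.0, 39.0]]
scanner 0.72 [252. 177. 338. 257.] [ 560. -141.   54.] [[479.0, -221.0, 5.0], [623.0, -67.0, 88.0]]
knob 0.64 [449. 364. 463. 376.] [618. 404.  32.] [[590.0, 390.0, 11.0], [627.0, 412.0, 44.0]]
knob 0.41 [384. 278. 392. 293.] [557. 180.  35.] [[548.0, 171.0, 14.0], [564.0, 187.0, 44.0]]
slide_box 0.91 [267. 282. 322. 332.] [734.  77.  28.] [[691.0, 23.0, 6.0], [768.0, 120.0, 35.0]]
dish 0.89 [377. 231. 421. 259.] [406.  96.  14.] [[366.0, 56.0, 5.0], [443.0, 135.0, 18.0]]
```

View pics/top.png

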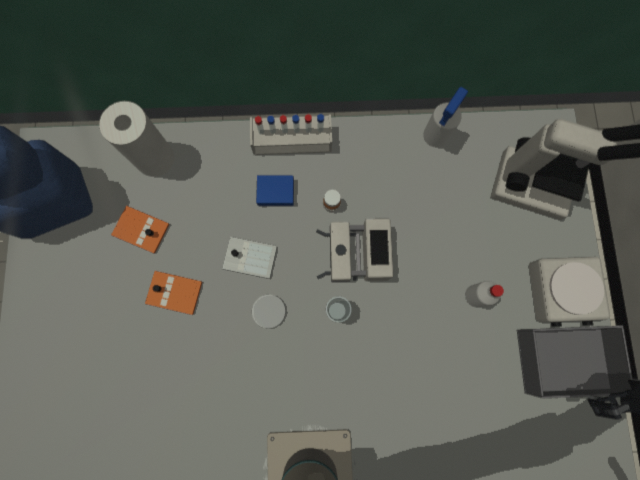

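View pics/scene.png

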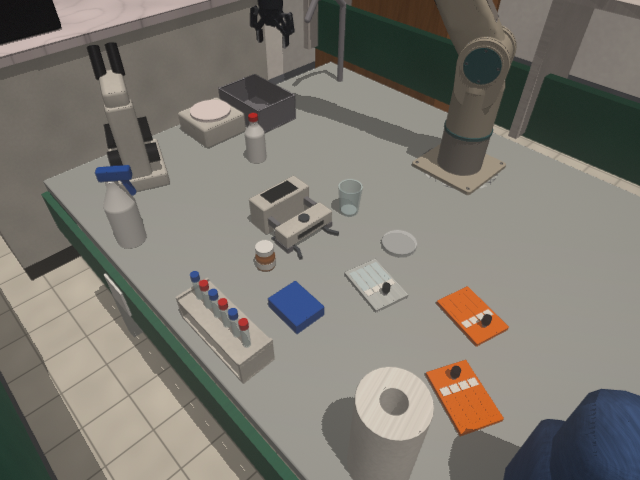

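The top view shows the grey carrier at about (250,258), with its knob at (235,253) on the left, so its nose points right. The scanner mouth is at about (322,254), facing it. The orange plates at (140,230) and (173,292) are look-alikes. I'll move towards the carrier for a close look.

>>> play_rows([
  [0,55,-58,-12,-72],
  [0,55,-58,-12,-72],
  [0,55,-58,-12,-72],
  [0,55,-58,-12,-72],
  [0,55,-58,-12,-72],
  [0,55,-58,-12,-72],
  [0,55,-58,-12,-72],
  [0,55,-58,-12,-72],
  [0,55,-58,-12,-72],
  [0,55,-58,-12,-72],
])

```text
clock: 1.6
eef_pos: [413.7, -171.1, 331.3]
tool_rot: [3.141, 0.001, 1.569]
force: [1.0, -0.6, 0.2]
width: 85.4
gripper_force: 0.0
```

```bash
cat >> h.py <<'E'
def go(p,yaw):
    s=ctrl.read_state(); Rm=R.from_euler('xyz',s['tool_rot']).as_matrix()
    d=Rm.T@(np.array(p)-s['eef_pos']); sp=-np.degrees((yaw-s['tool_rot'][2]+np.pi)%(2*np.pi)-np.pi)
    print('t',round(float(s['clock']),2),'pos',s['eef_pos'].round(1),'rot',s['tool_rot'].round(3),'F',s['force'].round(1),'w',round(float(s['width']),1),'-> cm',(d/10).round(2),'spin',round(sp,1))
E
python3 - <<'E'
from h import *
print(ctrl.calibration('wrist')['mount'], ctrl.calibration('wrist')['vfov'], ctrl.finger_overhang)
go([545,100,370],np.pi/2)
E
```

```text
[[-1.03768576e-03 -9.51721763e-01 -3.06960272e-01  7.68526711e+01]
 [ 9.99998599e-01 -1.39071936e-03  9.31369958e-04 -5.19470261e-01]
 [-1.31330065e-03 -3.06958875e-01  9.51721873e-01 -1.17484886e+02]
 [ 0.00000000e+00  0.00000000e+00  0.00000000e+00  1.00000000e+00]] 64.30419566960883 25.0
t 1.6 pos [ 413.7 -171.1  331.3] rot [3.141e+00 1.000e-03 1.569e+00] F [ 1.  -0.6  0.2] w 85.4 -> cm [27.13 13.09 -3.88] spin -0.1
```

>>> play_rows([
  [0.4,32,13,-4,0],
  [0.4,32,13,-4,0],
  [0.4,32,13,-4,0],
  [0.4,32,13,-4,0],
  [0.4,32,13,-4,0],
  [0.4,32,13,-4,0],
  [0.4,32,13,-4,0],
  [0.4,32,13,-4,0],
  [0.4,32,13,-4,0],
])

```text
clock: 2.5
eef_pos: [543.8, 148.0, 370.3]
tool_rot: [-3.141, 0.0, 1.571]
force: [-0.6, -0.3, 0.2]
width: 51.3
gripper_force: 0.0
```

Run:
```python
from h import *
go([545,150,370],np.pi/2)
s=ctrl.read_state(); im,d=ctrl.get_image('wrist'); save('w1',im); W=cloud('wrist',d,Tcam('wrist',s)); np.savez('w1.npz',W=W,im=im)
for n in ['carrier','scanner','knob']:
    for r in ctrl.trace('wrist',n)[:2]:
        m=r['pixels']&(d>0); p=W[m]
        print(n,round(r['confidence'],2),np.round(r['bbox']),p.mean(0).round(1),np.percentile(p,[2,98],axis=0).round().tolist())
        if n=='carrier':
            q=p[(p[:,2]>8)&(p[:,2]<17)][:,:2].astype(np.float32); print(len(q),cv2.minAreaRect(q),cv2.boxPoints(cv2.minAreaRect(q)).round(1).tolist())
            k=p[p[:,2]>30]; print('knob',k.mean(0))
        if n=='scanner':
            for lo,hi in [(48,62),(78,95)]:
                q=p[(p[:,2]>lo)&(p[:,2]<hi)][:,:2].astype(np.float32); print(lo,len(q),cv2.minAreaRect(q),cv2.boxPoints(cv2.minAreaRect(q)).round(1).tolist())
```

```text
t 2.5 pos [543.8 148.  370.3] rot [-3.141  0.     1.571] F [-0.6 -0.3  0.2] w 51.3 -> cm [0.2  0.12 0.03] spin 0.0
carrier 0.83 [275. 130. 372. 246.] [545.3 142.9  13.2] [[498.0, 78.0, 10.0], [593.0, 204.0, 41.0]]
6980 ((545.0322265625, 139.77053833007812), (128.8978271484375, 89.85578918457031), 76.33578491210938) [[486.20001220703125, 87.80000305175781], [573.5, 66.5], [603.9000244140625, 191.8000030517578], [516.5999755859375, 213.0]]
knob [553.62152743 175.92557459  41.53097436]
carrier 0.58 [192.   1. 285.  81.] [455.2 313.4  12.1] [[408.0, 274.0, 9.0], [500.0, 347.0, 14.0]]
5847 ((453.19769287109375, 318.73052978515625), (84.84785461425781, 89.8382797241211), 74.93222045898438) [[398.79998779296875, 289.3999938964844], [485.5, 266.1000061035156], [507.6000061035156, 348.0], [420.8999938964844, 371.3999938964844]]
knob [nan nan nan]
scanner 0.84 [264. 312. 378. 442.] [ 545.5 -123.6   50.1] [[474.0, -171.0, 7.0], [618.0, -56.0, 86.0]]
48 4840 ((546.17919921875, -122.60763549804688), (95.02338409423828, 151.9728240966797), 88.60201263427734) [[469.1000061035156, -168.3000030517578], [621.0, -172.0], [623.2999877929688, -77.0], [471.3999938964844, -73.30000305175781]]
78 1052 ((544.7392578125, -171.59556579589844), (17.402847290039062, 149.38372802734375), 89.0235595703125) [[469.8999938964844, -179.0], [619.2999877929688, -181.60000610351562], [619.5999755859375, -164.1999969482422], [470.20001220703125, -161.60000610351562]]
knob 0.52 [321. 155. 334. 172.] [553.2 176.   40. ] [[545.0, 168.0, 12.0], [561.0, 184.0, 44.0]]<stdin>:10: RuntimeWarning: Mean of empty slice.
  ret = um.true_divide(
```

View pics/w1.png

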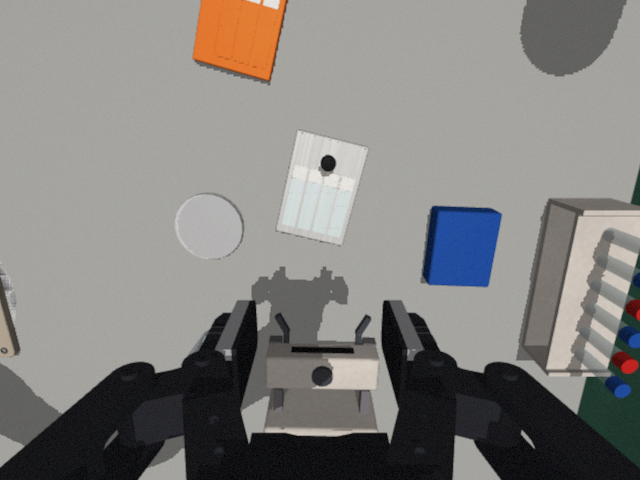

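The wrist view shows the carrier at about (322,188), knob to the rear at (328,163), skewed about 12° from the scanner axis. The scanner mouth is at (322,330), between the fingers. I'll work out the fingertip depth and the pose to go to behind the tail.

Run:
```python
from h import *
print(ctrl.finger_overhang)
s=ctrl.read_state(); W=np.load('w1.npz')['W']; Rm=R.from_euler('xyz',s['tool_rot']).as_matrix()
L=(W-s['eef_pos'])@Rm
for sg in (-1,1):
    m=(L[...,2]<45)&(L[...,2]>5)&(sg*L[...,1]>15)&(sg*L[...,1]<70)&(abs(L[...,0])<30); p=L[m]; print(sg,len(p),np.percentile(p,[1,50,99],axis=0).round(1).tolist())
# scanner axis: bridge top front edge + lateral ends
m=(W[...,2]>51)&(W[...,2]<59)&(abs(W[...,0]-546)<90)&(W[...,1]<-60)&(W[...,1]>-130); p=W[m]
q=p[:,:2].astype(np.float32); print(len(p),cv2.minAreaRect(q),cv2.boxPoints(cv2.minAreaRect(q)).round(1).tolist())
m=(W[...,2]>5)&(W[...,2]<14)&(abs(W[...,0]-546)<90)&(W[...,1]<-25)&(W[...,1]>-75); p=W[m]
for sg in (-1,1):
    r=p[sg*(p[:,0]-546)>0]; print('rail',len(r),np.percentile(r,[1,99],axis=0).round(1).tolist(), r[r[:,1].argsort()[::-1][:8]].mean(0).round(1))
go([555,246,60],1.63)
```

```text
25.0
-1 878 [[-9.4, -39.5, 5.1], [8.2, -26.9, 11.0], [12.7, -26.1, 21.2]]
1 858 [[-9.1, 24.7, 5.1], [8.5, 25.4, 11.3], [13.0, 38.2, 21.1]]
3351 ((546.7164916992188, -103.0108642578125), (55.52731704711914, 152.03013610839844), 89.08509826660156) [[470.29998779296875, -129.60000610351562], [622.2999877929688, -132.0], [623.2000122070312, -76.5], [471.20001220703125, -74.0]]
rail 189 [[472.8, -75.0, 5.2], [499.4, -38.3, 13.0]] [486.6 -38.6   7.9]
rail 165 [[595.1, -74.5, 5.5], [614.8, -41.7, 12.6]] [609.9 -41.9   9. ]
t 2.7 pos [543.8 144.9 370.5] rot [-3.141e+00  1.000e-03  1.566e+00] F [ 0.4 -0.7 -0. ] w 51.5 -> cm [10.15  1.08 31.03] spin -3.7
```

>>> play_rows([
  [0.4,3,0.3,5,-1],
  [0.4,6,0.6,10,-2],
  [0.4,9,1,15,-3.7],
  [0.4,10.2,1.1,20,-3.7],
  [0.4,10.2,1.1,25,-3.7],
  [0.4,10.2,1.1,29,-3.7],
  [0.4,10.2,1.1,32,-3.7],
  [0.4,10.2,1.1,34,-3.7],
  [0.4,10.2,1.1,34.5,-3.7],
  [0.4,10.2,1.1,34.5,-3.7],
])

```text
clock: 3.7
eef_pos: [555.5, 247.8, 25.5]
tool_rot: [-3.141, 0.0, 1.632]
force: [1.0, -0.2, 0.2]
width: 51.2
gripper_force: 0.0
```

Run:
```python
from h import *
go([555,195,25],1.63)
```

```text
t 3.7 pos [555.5 247.8  25.5] rot [-3.141  0.     1.632] F [ 1.  -0.2  0.2] w 51.2 -> cm [-5.27 -0.37  0.05] spin 0.1
```

>>> play_rows([
  [0.4,-0.6,0,0,0],
  [0.4,-1.2,0,0,0],
  [0.4,-1.8,0,0,0],
  [0.4,-2.4,0,0,0],
  [0.4,-3.0,0,0,0],
  [0.4,-3.6,0,0,0],
  [0.4,-4.2,0,0,0],
  [0.4,-4.8,0,0,0],
  [0.4,-5.3,0,0,0],
  [0.4,-5.6,0,0,0],
])

```text
clock: 4.7
eef_pos: [558.6, 192.2, 25.4]
tool_rot: [-3.141, 0.0, 1.632]
force: [-0.7, 3.8, 1.0]
width: 51.3
gripper_force: 1.6
```

Run:
```python
from h import *
go([555,240,25],1.63)
im,d=ctrl.get_image('top'); W=cloud('top',d,Tcam('top'))
for r in ctrl.trace('top','carrier')[:3]:
    p=W[r['pixels']&(d>0)]; q=p[(p[:,2]>7)&(p[:,2]<17)][:,:2].astype(np.float32); print(r['confidence'],np.round(cv2.minAreaRect(q)[0]),cv2.minAreaRect(q)[1:])
```

```text
t 4.7 pos [558.6 192.2  25.4] rot [-3.141  0.     1.632] F [-0.7  3.8  1. ] w 51.3 -> cm [ 4.79 -0.07  0.04] spin 0.1
0.81 [632. 437.] ((131.87991333007812, 89.92335510253906), 65.27814483642578)
0.76 [457. 342.] ((130.56234741210938, 89.92254638671875), 75.11160278320312)
```

>>> play_rows([
  [0.4,1,0,0,0],
  [0.4,2,0,0,0],
  [0.4,2,-0.5,-5,0],
  [0.4,2,-1,-10,0],
  [0.4,2,-1,-15,0],
  [0.4,2,-1,-20,0],
  [0.4,2,-1,-25,0],
  [0.4,2,-1,-25,0],
  [0.4,2,-1,-25,0],
  [0.4,2,-1,-25,0],
])

```text
clock: 5.8
eef_pos: [546.6, 212.1, 274.3]
tool_rot: [-3.139, 0.001, 1.634]
force: [1.1, 0.1, -1.5]
width: 51.4
gripper_force: 0.0
```

```bash
cat >> h.py <<'E'
def line(p): return cv2.fitLine(p.astype(np.float32),cv2.DIST_HUBER,0,.01,.01).ravel()
def look(name):
    s=ctrl.read_state(); im,d=ctrl.get_image('wrist'); save(name,im); W=cloud('wrist',d,Tcam('wrist',s)); np.savez(name+'.npz',W=W,im=im,d=d)
    print('qd',np.abs(s['qd']).max().round(4),'pos',s['eef_pos'].round(1),'yaw',s['tool_rot'][2].round(4))
    r=min((r for r in ctrl.trace('wrist','carrier') if (r['pixels']&(d>0)).any()),key=lambda r:abs(W[r['pixels']&(d>0)].mean(0)[0]-548)+max(0,W[r['pixels']&(d>0)].mean(0)[1]-200))
    p=W[r['pixels']&(d>0)]; q=p[(p[:,2]>8)&(p[:,2]<17)][:,:2].astype(np.float32)
    print('carrier',r['confidence'],cv2.minAreaRect(q),cv2.boxPoints(cv2.minAreaRect(q)).round(1).tolist(),'knob',p[p[:,2]>34].mean(0).round(1))
    m=(W[...,2]>51)&(W[...,2]<59)&(abs(W[...,0]-546)<90)&(W[...,1]<-60)&(W[...,1]>-124); q=W[m][:,:2].astype(np.float32)
    print('bridge',len(q),cv2.minAreaRect(q),cv2.boxPoints(cv2.minAreaRect(q)).round(1).tolist())
E
python3 - <<'E'
from h import *
look('w2')
E
```

```text
qd 0.0208 pos [546.6 212.1 274.3] yaw 1.6337
carrier 0.76 ((552.2050170898438, 107.52081298828125), (130.571533203125, 89.63763427734375), 82.10482025146484) [[498.79998779296875, 49.0], [587.5999755859375, 36.70000076293945], [605.5999755859375, 166.0], [516.7999877929688, 178.3000030517578]] knob [557.2 145.6  41.5]
bridge 0 ((0.0, 0.0), (0.0, 0.0), 0.0) [[0.0, 0.0], [0.0, 0.0], [0.0, 0.0], [0.0, 0.0]]
```

View pics/w2.png

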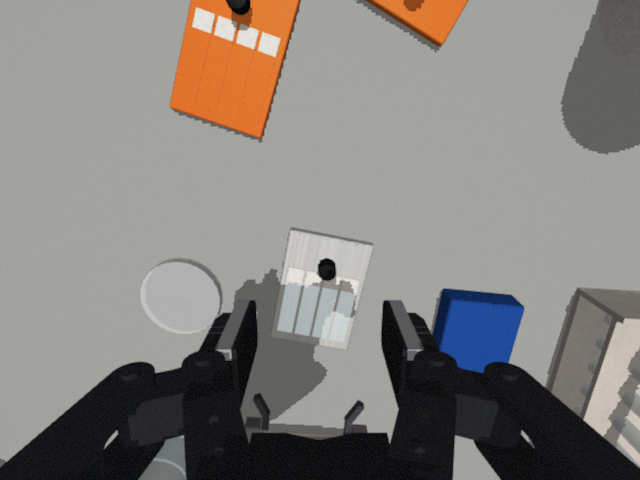

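The carrier is now at about (322,290) and its skew has dropped to roughly 8°. The mouth flares show at (262,412) and (352,412). Next I'll push with the finger bar square to the scanner.

>>> play_rows([
  [0.4,0.3,0.7,5,4.6],
  [0.4,0.3,0.7,10,4.6],
  [0.4,0.3,0.7,15,4.6],
  [0.4,0.3,0.7,20,4.6],
  [0.4,0.3,0.7,23,4.6],
  [0.4,0.3,0.7,24.5,4.6],
  [0.4,0.3,0.7,25,4.6],
  [0.4,0.3,0.7,25,4.6],
])

```text
clock: 6.7
eef_pos: [554.4, 216.1, 25.5]
tool_rot: [-3.142, -0.0, 1.553]
force: [-0.1, 0.2, 0.4]
width: 51.1
gripper_force: 0.0
```

Run:
```python
from h import *
go([553,150,25],1.553)
```

```text
t 6.7 pos [554.4 216.1  25.5] rot [-3.142 -0.     1.553] F [-0.1  0.2  0.4] w 51.1 -> cm [-6.61 -0.02  0.05] spin -0.0
```

>>> play_rows([
  [0.4,-1,0,0,0],
  [0.4,-1.8,0,0,0],
  [0.4,-2.4,0,0,0],
  [0.4,-3.0,0,0,0],
  [0.4,-3.6,0,0,0],
  [0.4,-4.2,0,0,0],
  [0.4,-4.8,0,0,0],
  [0.4,-5.4,0,0,0],
  [0.4,-6.0,0,0,0],
  [0.4,-6.6,0,0,0],
])

```text
clock: 7.7
eef_pos: [553.5, 149.6, 25.7]
tool_rot: [3.141, -0.001, 1.553]
force: [-0.0, 4.1, 2.9]
width: 51.5
gripper_force: 1.9
```

>>> play_rows([
  [0.4,1,0,0,0],
  [0.4,2,0,0,0],
  [0.4,4,0,-5,0],
  [0.4,6,0,-10,0],
  [0.4,6,0,-15,0],
  [0.4,6,0,-20,0],
  [0.4,6,0,-25,0],
  [0.4,6,0,-30,0],
  [0.4,6,0,-34,0],
  [0.4,6,0,-34,0],
])

```text
clock: 8.7
eef_pos: [556.2, 212.6, 372.6]
tool_rot: [3.13, -0.005, 1.554]
force: [-0.1, 0.5, -0.4]
width: 51.6
gripper_force: 0.0
```

>>> play_rows([
  [0.4,0,0,0,0],
  [0.4,0,0,0,0],
  [0.4,0,0,0,0],
])

```text
clock: 9.0
eef_pos: [553.4, 209.4, 363.7]
tool_rot: [-3.138, 0.002, 1.553]
force: [-0.7, 0.4, -0.0]
width: 51.2
gripper_force: 0.0
```

Run:
```python
from h import *
look('w3')
```

```text
qd 0.0051 pos [553.4 209.4 363.7] yaw 1.5531
carrier 0.26 ((546.49853515625, -103.70932006835938), (129.05372619628906, 151.61807250976562), 88.3847427368164) [[468.8999938964844, -166.10000610351562], [620.5, -170.3000030517578], [624.0999755859375, -41.29999923706055], [472.5, -37.099998474121094]] knob [546.7 -92.4  54.5]
bridge 3018 ((546.54443359375, -98.91908264160156), (151.98641967773438, 50.152381896972656), 0.0014960316475480795) [[470.6000061035156, -73.80000305175781], [470.6000061035156, -124.0], [622.5, -124.0], [622.5, -73.80000305175781]]
```

View pics/w3.png

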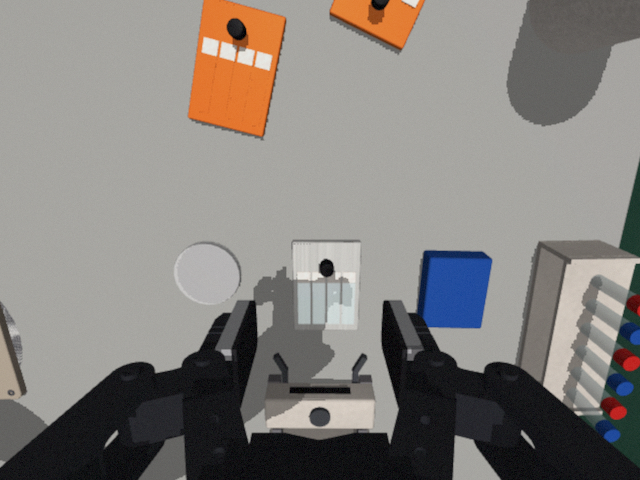

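The carrier is now nearly square to the scanner, at about (327,285), with the mouth at (320,372). The network reported the scanner as the carrier, so I'll measure from the depth image directly.

```bash
cat >> h.py <<'E'
def meas(name):
    W=np.load(name+'.npz')['W']
    m=(W[...,2]>8)&(W[...,2]<18)&(abs(W[...,0]-550)<65)&(W[...,1]>-28)&(W[...,1]<190)
    n,lab,st,_=cv2.connectedComponentsWithStats(m.astype(np.uint8)); k=1+st[1:,4].argmax()
    q=W[lab==k][:,:2].astype(np.float32); r=cv2.minAreaRect(q); b=cv2.boxPoints(r); b=b[b[:,1].argsort()]
    no,ta=b[:2].mean(0),b[2:].mean(0); print('carrier',r[1],'c',r[0],'nose',no,'tail',ta,'tilt deg',np.degrees(np.arctan2(ta[0]-no[0],ta[1]-no[1])))
    m=(W[...,2]>49)&(W[...,2]<60)&(abs(W[...,0]-546)<90)&(W[...,1]<-60)&(W[...,1]>-150)
    v,u=np.nonzero(m); P=W[m]; sel=[]
    for x in range(478,616,4):
        c=P[abs(P[:,0]-x)<2]; 
        if len(c): sel.append([x,c[:,1].max()])
    l=line(np.array(sel)); print('front edge slope deg',np.degrees(np.arctan2(l[1],l[0])),'at',l[2:])
    Q=P[P[:,1]>-95]; xs=[]
    for y in range(-92,-76,3):
        c=Q[abs(Q[:,1]-y)<2]; xs.append([y,c[:,0].min(),c[:,0].max()])
    xs=np.array(xs); print('bridge centre x',xs.mean(0),(xs[:,1]+xs[:,2]).mean()/2)
    m=(W[...,2]>5)&(W[...,2]<14)&(abs(W[...,0]-546)<90)&(W[...,1]<-28)&(W[...,1]>-72); p=W[m]
    for sg in (-1,1):
        r=p[sg*(p[:,0]-546)>30]; print('rail',len(r),np.percentile(r,[1,99],axis=0).round(1).tolist())
E
python3 - <<'E'
from h import *
meas('w3'); meas('w1')
go([553,150,25],1.553)
E
```

```text
carrier (130.66038513183594, 89.9522933959961) c (558.2951049804688, 69.5834732055664) nose [557.0845     4.264496] tail [559.50574 134.90245] tilt deg 1.0618075
front edge slope deg -1.2700768 at [562.4     -76.04481]
bridge centre x [-84.5        471.5609149  621.62681387] 546.5938643885066
rail 158 [[481.3, -71.8, 5.3], [499.6, -38.2, 12.4]]
rail 148 [[595.3, -71.3, 5.4], [615.3, -40.9, 12.4]]
carrier (128.1570587158203, 90.06011962890625) c (544.5826416015625, 138.26283264160156) nose [529.4535   75.99594] tail [559.7118  200.52972] tilt deg 13.656667
front edge slope deg -1.3363607 at [530.4     -75.72655]
bridge centre x [-84.5        471.42830041 621.96465054] 546.6964754770403
rail 160 [[481.1, -71.5, 5.2], [499.4, -38.2, 12.3]]
rail 152 [[595.1, -71.3, 5.4], [614.9, -41.7, 12.5]]
t 9.1 pos [553.7 209.6 364.1] rot [-3.139e+00  1.000e-03  1.553e+00] F [-0.4 -0.   0.1] w 50.9 -> cm [-5.92  0.13 33.92] spin -0.0
```

```bash
cat > plan.py <<'E'
from h import *
def plan(c,th0,segs,start,back=76,ds=4):
    """c: COM, th0 tilt deg (+ = nose to -x); segs: list of (length, end tilt deg, extra deg); start: (x,y,yaw) of TCP at call start"""
    c=np.array(c,float); th=th0; out=[]
    for L,te,ex in segs:
        n=int(round(L/ds))
        for i in range(n):
            tn=th+(te-th)/(n-i); ph=np.radians((th+tn)/2+ex); th=tn
            c=c+ds*np.array([-np.sin(ph),-np.cos(ph)])
            a=np.radians(th); t=c+back*np.array([np.sin(a),np.cos(a)]); out.append((*t,np.pi/2-a))
    x0,y0,w=start; X=np.array([np.cos(w),np.sin(w)]);Y=np.array([np.sin(w),-np.cos(w)])
    for x,y,yw in out:
        d=np.array([x-x0,y-y0])/10; print('[0.4, %.2f, %.2f, 0, %.1f],'%(d@X,d@Y,-np.degrees(yw-w)),end=' ')
    print('\nCOM end',c,'tilt',th)
E
python3 - <<'E'
from plan import *
a=np.radians(1.06); st=np.array([558.3,69.6])+84*np.array([np.sin(a),np.cos(a)]); print(st,np.pi/2-a)
go([*st,25],np.pi/2-a)
plan([558.3,69.6],1.06,[(20,8,4),(16,8,4)],(*st,np.pi/2-a))
E
```

```text
[559.85395252 153.58562515] 1.5522958367237567
t 9.1 pos [553.7 209.6 364.1] rot [-3.139e+00  1.000e-03  1.553e+00] F [-0.4 -0.   0.1] w 50.9 -> cm [-5.55  0.81 33.91] spin 0.0
[0.4, -1.20, 0.15, 0, 1.4], [0.4, -1.61, 0.29, 0, 2.8], [0.4, -2.01, 0.42, 0, 4.2], [0.4, -2.42, 0.55, 0, 5.6], [0.4, -2.84, 0.66, 0, 6.9], [0.4, -3.23, 0.58, 0, 6.9], [0.4, -3.62, 0.51, 0, 6.9], [0.4, -4.02, 0.43, 0, 6.9], [0.4, -4.41, 0.35, 0, 6.9], 
COM end [552.00860883  34.1824771 ] tilt 8.0
```

>>> play_rows([
  [0.4,-2,0.8,5,0],
  [0.4,-4,0.8,10,0],
  [0.4,-4.5,0.8,15,0],
  [0.4,-4.5,0.8,20,0],
  [0.4,-4.5,0.8,25,0],
  [0.4,-4.5,0.8,30,0],
  [0.4,-4.5,0.8,33,0],
  [0.4,-4.5,0.8,34,0],
  [0.4,-5,0.8,34,0],
  [0.4,-5,0.8,34,0],
])

```text
clock: 10.1
eef_pos: [561.5, 159.1, 25.9]
tool_rot: [3.141, 0.0, 1.552]
force: [-0.0, -0.6, 0.5]
width: 51.3
gripper_force: 0.0
```

Run:
```python
from plan import *
go([559.9,153.6,25],1.5523)
```

```text
t 10.1 pos [561.5 159.1  25.9] rot [3.141 0.    1.552] F [-0.  -0.6  0.5] w 51.3 -> cm [-0.56 -0.15  0.09] spin -0.0
```

>>> play_rows([
  [0.4,-1.2,-0.1,0,0],
  [0.4,-1.75,0,0,1.4],
  [0.4,-2.15,0.15,0,2.8],
  [0.4,-2.55,0.27,0,4.2],
  [0.4,-2.97,0.4,0,5.6],
  [0.4,-3.4,0.5,0,6.9],
  [0.4,-3.78,0.43,0,6.9],
  [0.4,-4.17,0.36,0,6.9],
  [0.4,-4.57,0.28,0,6.9],
  [0.4,-4.96,0.2,0,6.9],
])

```text
clock: 11.1
eef_pos: [562.3, 109.8, 25.6]
tool_rot: [3.142, -0.0, 1.432]
force: [1.4, 4.0, 3.2]
width: 51.2
gripper_force: 2.2
```

>>> play_rows([
  [0.4,1,0,0,0],
  [0.4,2,0,0,0],
  [0.4,4,0,-5,-8],
  [0.4,6,0,-10,-8],
  [0.4,6,0,-15,-8],
  [0.4,6,0,-20,-8],
  [0.4,6,0,-25,-8],
  [0.4,6,0,-30,-8],
  [0.4,6,0,-32,-8],
  [0.4,6,0,-33,-8],
])

```text
clock: 12.1
eef_pos: [571.2, 170.4, 358.7]
tool_rot: [3.138, -0.001, 1.572]
force: [1.0, 0.9, 0.2]
width: 51.1
gripper_force: 0.0
```

>>> play_rows([
  [0.4,0,0,0,0],
  [0.4,0,0,0,0],
  [0.4,0,0,0,0],
])

```text
clock: 12.4
eef_pos: [569.7, 168.9, 353.2]
tool_rot: [-3.137, 0.002, 1.572]
force: [-0.1, -0.5, -0.5]
width: 50.9
gripper_force: 0.0
```

```bash
cat >> h.py <<'E'
def look2(name):
    s=ctrl.read_state(); im,d=ctrl.get_image('wrist'); save(name,im); W=cloud('wrist',d,Tcam('wrist',s)); np.savez(name+'.npz',W=W,im=im,d=d)
    print('qd',np.abs(s['qd']).max().round(4),'pos',s['eef_pos'].round(1),'yaw',s['tool_rot'][2].round(4)); meas(name)
E
python3 - <<'E'
from h import *
look2('w4')
E
```

```text
qd 0.0071 pos [569.7 168.9 353.2] yaw 1.5721
carrier (129.6867218017578, 90.03495025634766) c (550.6056518554688, 31.65001678466797) nose [541.5897  -32.56349] tail [559.6216    95.863525] tilt deg 7.992397
front edge slope deg -1.2336669 at [532.4      -75.405106]
bridge centre x [-84.5        473.79487484 621.76866373] 547.7817692802486
rail 171 [[482.5, -71.5, 5.1], [501.5, -35.1, 12.1]]
rail 208 [[576.6, -71.2, 5.7], [615.2, -28.3, 13.5]]
```

Run:
```python
from plan import *
a=np.radians(8); st=np.array([550.6,31.65])+90*np.array([np.sin(a),np.cos(a)]); print(st,np.pi/2-a)
go([*st,25],np.pi/2-a)
plan([550.6,31.65],8,[(24,1.3,0)],(*st,np.pi/2-a),back=77)
```

```text
[563.12557909 120.77412619] 1.4311699866353502
t 12.45 pos [569.9 169.  353.5] rot [-3.138e+00  1.000e-03  1.572e+00] F [ 0.6 -0.4  0. ] w 51.4 -> cm [-4.78 -0.56 32.85] spin 8.1
[0.4, -1.70, -0.15, 0, -1.1], [0.4, -2.11, -0.28, 0, -2.2], [0.4, -2.51, -0.41, 0, -3.3], [0.4, -2.92, -0.54, 0, -4.5], [0.4, -3.33, -0.65, 0, -5.6], [0.4, -3.75, -0.76, 0, -6.7], 
COM end [548.65542765   7.74224427] tilt 1.3
```

>>> play_rows([
  [0.4,-2,-0.6,5,8.1],
  [0.4,-4,-0.6,10,8.1],
  [0.4,-4.5,-0.6,15,8.1],
  [0.4,-4.5,-0.6,20,8.1],
  [0.4,-4.5,-0.6,25,8.1],
  [0.4,-4.5,-0.6,30,8.1],
  [0.4,-4.5,-0.6,32,8.1],
  [0.4,-4.5,-0.6,33,8.1],
  [0.4,-4.5,-0.6,33,8.1],
])

```text
clock: 13.35
eef_pos: [563.2, 124.3, 24.2]
tool_rot: [-3.138, 0.002, 1.431]
force: [0.0, 0.5, 0.8]
width: 51.0
gripper_force: 0.0
```

Run:
```python
from plan import *
go([563.1,120.8,25],1.431)
```

```text
t 13.35 pos [563.2 124.3  24.2] rot [-3.138e+00  2.000e-03  1.431e+00] F [0.  0.5 0.8] w 51.0 -> cm [-0.35  0.04 -0.08] spin 0.0
```

>>> play_rows([
  [0.4,-1,0,0,0],
  [0.4,-1.55,0,0,0],
  [0.4,-2.05,-0.1,0,-1.1],
  [0.4,-2.45,-0.25,0,-2.2],
  [0.4,-2.85,-0.38,0,-3.3],
  [0.4,-3.27,-0.5,0,-4.5],
  [0.4,-3.68,-0.6,0,-5.6],
  [0.4,-4.1,-0.72,0,-6.7],
])

```text
clock: 14.15
eef_pos: [552.1, 85.4, 25.9]
tool_rot: [3.14, -0.001, 1.55]
force: [-0.5, 4.5, 3.4]
width: 51.4
gripper_force: 2.1
```

>>> play_rows([
  [0.4,1,0,0,0],
  [0.4,2,0,0,0],
  [0.4,4,0,-5,0],
  [0.4,6,0,-10,0],
  [0.4,7,0,-15,0],
  [0.4,8,0,-20,0],
  [0.4,8,0,-25,0],
  [0.4,8,0,-29,0],
  [0.4,8,0,-30,0],
  [0.4,8,0,-30,0],
])

```text
clock: 15.15
eef_pos: [554.2, 165.5, 327.3]
tool_rot: [3.138, -0.0, 1.548]
force: [0.1, -0.1, -0.2]
width: 50.9
gripper_force: 0.0
```

>>> play_rows([
  [0.4,0,0,0,0],
  [0.4,0,0,0,0],
  [0.4,0,0,0,0],
])

```text
clock: 15.45
eef_pos: [552.9, 164.4, 323.6]
tool_rot: [-3.138, 0.001, 1.548]
force: [0.7, 0.4, 0.8]
width: 51.1
gripper_force: 0.0
```

Run:
```python
import h
from h import *
s=open('h.py').read()
look2('w5')
```

```text
qd 0.0093 pos [552.9 164.4 323.6] yaw 1.5476
carrier (100.07433319091797, 90.1584701538086) c (548.6655883789062, 21.319358825683594) nose [547.687    -28.708237] tail [549.64417   71.346954] tilt deg 1.1206046
front edge slope deg -1.2507749 at [541.2    -75.4922]
bridge centre x [-84.5        472.06610491 621.908703  ] 546.9874039556971
rail 386 [[481.8, -71.0, 5.2], [515.7, -28.8, 13.8]]
rail 415 [[576.7, -70.8, 5.6], [613.7, -28.9, 13.9]]
```

View pics/w5.png

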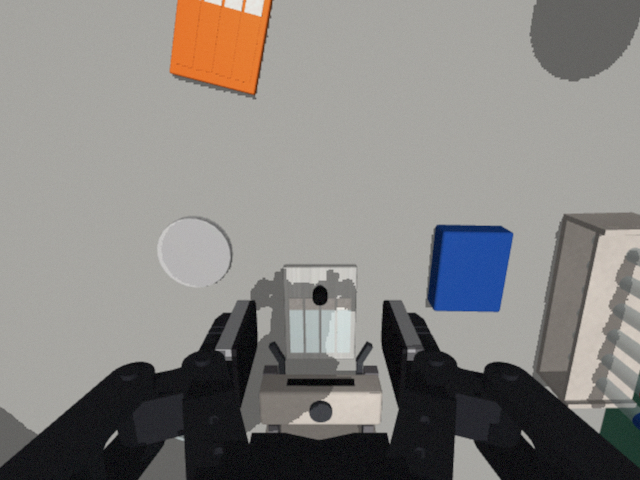

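The carrier sits straight in the flare at about (320,310), with its nose just short of the bridge slot at (320,382). The lateral error is about 0.5 mm, so I'll make the final straight push.

>>> play_rows([
  [0.4,-3,-0.1,5,0],
  [0.4,-5,-0.1,10,0],
  [0.4,-6.7,-0.1,15,0],
  [0.4,-6.7,-0.1,20,0],
  [0.4,-6.7,-0.1,25,0],
  [0.4,-6.7,-0.1,28,0],
  [0.4,-6.7,-0.1,29.5,0],
  [0.4,-6.7,-0.1,30,0],
  [0.4,-6.7,-0.1,30,0],
])

```text
clock: 16.4
eef_pos: [551.7, 98.4, 26.1]
tool_rot: [3.141, -0.0, 1.548]
force: [0.4, 0.4, 0.2]
width: 51.1
gripper_force: 0.0
```

Run:
```python
from plan import *
go([548.5,-4,25],1.5486)
```

```text
t 16.4 pos [551.7  98.4  26.1] rot [ 3.141 -0.     1.548] F [0.4 0.4 0.2] w 51.1 -> cm [-10.24  -0.08   0.1 ] spin -0.0
```

>>> play_rows([
  [0.4,-1,-0.1,0,0],
  [0.4,-1.6,-0.1,0,0],
  [0.4,-2.0,-0.1,0,0],
  [0.4,-2.4,-0.1,0,0],
  [0.4,-2.8,-0.1,0,0],
  [0.4,-3.2,-0.1,0,0],
  [0.4,-3.6,-0.1,0,0],
  [0.4,-4.0,-0.1,0,0],
  [0.4,-4.4,-0.1,0,0],
  [0.4,-4.8,-0.1,0,0],
])

```text
clock: 17.4
eef_pos: [549.0, 49.8, 25.5]
tool_rot: [3.142, -0.0, 1.548]
force: [0.6, 4.4, 4.0]
width: 51.2
gripper_force: 2.3
```

>>> play_rows([
  [0.4,-0.4,0,0,0],
  [0.4,-0.8,0,0,0],
  [0.4,-1.2,0,0,0],
  [0.4,-1.6,0,0,0],
  [0.4,-2.0,0,0,0],
  [0.4,-2.4,0,0,0],
  [0.4,-2.8,0,0,0],
  [0.4,-3.2,0,0,0],
  [0.4,-3.6,0,0,0],
  [0.4,-4.0,0,0,0],
])

```text
clock: 18.4
eef_pos: [548.0, 9.5, 25.5]
tool_rot: [-3.142, 0.0, 1.547]
force: [0.7, 4.3, 2.8]
width: 50.9
gripper_force: 2.2
```

Run:
```python
from plan import *
go([548.5,-4,25],1.5486)
```

```text
t 18.4 pos [548.    9.5  25.5] rot [-3.142  0.     1.547] F [0.7 4.3 2.8] w 50.9 -> cm [-1.35  0.08  0.05] spin -0.1
```

>>> play_rows([
  [0.4,-0.3,0,0,0],
  [0.4,-0.6,0,0,0],
  [0.4,-0.8,0,0,0],
  [0.4,-1.0,0,0,0],
  [0.4,-1.1,0,0,0],
])

```text
clock: 18.9
eef_pos: [547.8, -1.3, 25.5]
tool_rot: [-3.142, 0.0, 1.547]
force: [0.9, 5.2, 3.0]
width: 51.5
gripper_force: 2.2
```

>>> play_rows([
  [0.4,-0.1,0,0,0],
  [0.4,-0.2,0,0,0],
])

```text
clock: 19.1
eef_pos: [547.7, -3.1, 25.5]
tool_rot: [-3.142, -0.0, 1.548]
force: [1.1, 6.6, 3.3]
width: 51.5
gripper_force: 3.7
```

>>> play_rows([
  [0.4,-0.1,0,0,0],
])

```text
clock: 19.2
eef_pos: [547.8, -3.1, 25.6]
tool_rot: [3.141, -0.001, 1.548]
force: [-0.3, 7.4, 3.3]
width: 51.4
gripper_force: 3.7
```

>>> play_rows([
  [0.4,-0.1,0,0,0],
])

```text
clock: 19.3
eef_pos: [547.7, -3.2, 25.6]
tool_rot: [3.141, -0.003, 1.548]
force: [0.1, 8.9, 3.1]
width: 51.0
gripper_force: 4.6
```

>>> play_rows([
  [0.4,-0.2,0,0,0],
  [0.4,-0.2,0,0,0],
])

```text
clock: 19.5
eef_pos: [547.7, -3.2, 25.6]
tool_rot: [3.141, -0.005, 1.549]
force: [0.6, 11.0, 2.3]
width: 51.2
gripper_force: 5.5
```

>>> play_rows([
  [0.4,0.3,0,0,0],
  [0.4,0.8,0,0,0],
  [0.4,2,0,0,0],
  [0.4,5,0,-5,0],
  [0.4,8,0,-10,0],
  [0.4,11,0,-15,0],
  [0.4,13,0,-20,0],
  [0.4,15,0,-25,0],
  [0.4,15,0,-25,0],
  [0.4,15,0,-25,0],
])

```text
clock: 20.5
eef_pos: [552.7, 146.3, 280.1]
tool_rot: [3.134, -0.003, 1.55]
force: [0.0, 0.9, 1.0]
width: 51.3
gripper_force: 0.0
```

>>> play_rows([
  [0.4,0,0,0,0],
  [0.4,0,0,0,0],
  [0.4,0,0,0,0],
])

```text
clock: 20.8
eef_pos: [550.4, 141.5, 273.8]
tool_rot: [-3.138, 0.002, 1.546]
force: [-0.1, -1.0, -0.4]
width: 51.1
gripper_force: 0.0
```

Run:
```python
from h import *
look2('w6')
W=np.load('w6.npz')['W']; m=(W[...,2]>35)&(W[...,2]<46)&(abs(W[...,0]-548)<15)&(abs(W[...,1]+40)<35); k=W[m]; print('knob',len(k),k.mean(0))
k=W[(W[...,2]>7)&(W[...,2]<15)&(abs(W[...,0]-548)<40)&(abs(W[...,1]+20)<20)]
print('tail y',[round(float(k[abs(k[:,0]-x)<4][:,1].max()),1) for x in (515,530,548,565,580)])
```

```text
qd 0.0071 pos [550.4 141.5 273.8] yaw 1.5462
carrier (89.53746032714844, 13.005401611328125) c (546.31689453125, -21.47804832458496) nose [546.3177  -27.98075] tail [546.3161    -14.9753475] tilt deg -0.0069912085
front edge slope deg -1.3458965 at [543.2     -75.40487]
bridge centre x [-84.5        471.79169652 621.86853878] 546.8301176489916
rail 635 [[481.8, -71.3, 5.6], [515.7, -29.0, 13.8]]
rail 619 [[576.2, -71.3, 5.3], [614.3, -28.6, 13.9]]
knob 303 [545.995236   -49.88417733  40.86545287]
tail y [-14.8, -15.5, -15.6, -15.4, -16.4]
```

View pics/w6.png

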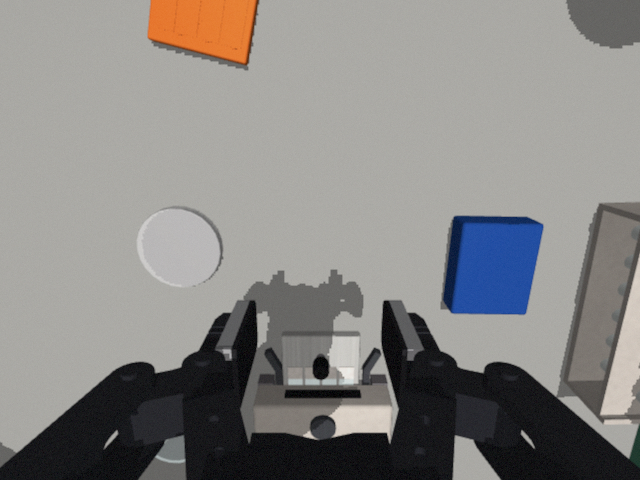

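The carrier is under the bridge. Its tail edge is at y ≈ -15.6 against an expected home of -15.7, the knob sits before the bridge at (320,368), and the hand is clear.

```bash
python3 -c "
from cell import ctrl
print(ctrl.finish_job())"
```

```text
the job is handed in; nothing more can be done
None
```

I pushed the carrier nose first under the bridge until it stalled against the end stop (its tail measured within 1 mm of the home position), backed the hand clear, and handed the job in at about 21 s.

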